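# Eject the finished bearing and leave the sprung slide latched at ready

## Robot

A 6-joint arm with a two-finger parallel gripper is mounted at the origin on the work surface. World frame = base frame: x ahead of the robot, y to its left, z up, the work surface at z = 0. Lengths are in m, angles in degrees, forces in N, time in s.
With the tool pointing down it reaches from about 0.25 to 0.725 m from the base axis. Payload 9.7 kg.
Tool frame: the origin (TCP) lies at the very end of the fingers, on their centre line; the grasp point (between the pads) lies 19 mm behind it; z points along the fingers, y is the line along which they close (so a half turn about z gives the same grasp; the last joint's range is limited). The gripper opens to 85 mm and grips with 20 to 120 N. Pads are 22 mm wide; open, the fingers measure 114 mm over their backs; the gripper's body (76 mm by 85 mm) begins 54 mm behind the grasp point. The pads swing forward as they close: fully open they stand 13 mm farther back than shut.
Start: joints at [-73.109, 4.979, 10.078, 95.1, 0, 90], TCP at [0.16, -0.526, 0.199] pointing down, gripper open.
Joint ranges: [-179.16, 179.16], [-48.56, 103.87], [-65.8, 70.77], [-126.05, 130.52], [-82.76, 87.17], [-180, 180]. Speed limits (degrees/s): [127.2, 127.2, 147.25, 180, 180, 180].

## Interface

Orientations are given as [roll, pitch, yaw] about the fixed x, y, z axes, in that order (R = Rz(yaw) Ry(pitch) Rx(roll)).
In Python, from workcell import telemetry, optics, workorder gives the robot as it stands.
- The arm moves only by the shell command python3 -m handwheel 'ROWS' [FORCE]. ROWS is JSON, a list of rows, each an object of numbers: "tx", "ty", "tz": the shift along the tool's x, y, z in m; "ax", "ay", "az": the turn, a rotation vector about the tool's x, y, z in degrees; "jaw": the gripper command: -1 is shut, 1 is fully open, values between are in proportion. A call has exactly 10 rows; each row shifts and turns the commanded pose from where the row before left it, along the tool's axes as they then stand; what a row does not reach is not made up. A row lasts 1/8 s, in which the tool goes at most 62.5 mm and 10.7 degrees, less where a joint would pass 70% of its speed; a pose out of reach is approached as far as the arm can. A call is refused whole if a number of a shift passes 0.0625 or a number of a turn 10.7, either way. A call with a gripper value outside its range is refused whole. The fingers move at their own pace and stop on an object; FORCE is the grip in N (left out, the last holds). Time passes only in rows, so rows that do not move let the fingers close, or fill a call up. It gives the time, the measured TCP pose, the force, the opening and the grip force at its end, in the units of the state.
- telemetry.get_obs(): the state, without advancing time (a new reading comes with each control period).
- optics.camera(name): name is "scene" or "top" or "wrist"; returns a dict with "color" (400x640x3 uint8, red, green, blue), "K" (3x3 intrinsics, pixels), "extrinsics" (4x4, takes a point from camera to world coordinates); the wrist camera has in their place "mount" (4x4, takes a point from camera to tool coordinates, whose origin is the TCP and whose axes are the flange's). Camera axes: x right, y down, z forward; pixel columns grow to the right and rows downward; lengths in m; the calibration is good to about 2 mm. A picture is of the moment at which its call begins: read the wrist's pose just before it. There is no depth.
- workorder.job_done(): hands the job in; it is judged then, once.
The state is a dict: "time": time; "q": joint angles; "qd": joint speeds; "joint_efforts": joint torques, N m; "ee_pos": TCP position; "tcp_rot": TCP orientation; "wrist_force": force on the tool from outside, world axes, zero at the start; "torque": the same for the moment, N m; "opening": finger opening in m; "grasp_force": force on a finger pad.
Only numpy, scipy, OpenCV 4.12 (cv2) and the standard library are available. Lean on these libraries where they do the work, as an engineer would, in place of code of your own. Each camera call takes 0.05 s, during which the arm holds its last target. There are 200 camera calls.

## Task

Push the red push plate all the way in with your fingertips, so that the slide shoves the finished bearing off the deck into its catch tray, then let the slide go so that it springs back and latches on its stop pin at mid position, like the blue one. Only push the plate: do not touch or lift the bearing or the knob of the stop pin, leave the blue station and everything else on the bench as it is, and finish clear of everything.

Things in the scene. Friction and masses are not known exactly. Their poses are not given: they have to be found in the camera images.
- red: the station to work, bolted to the bench. Origin: on the bench top under its stop pin; x points along the push (level, away from the robot), z up. Grey plinth, x -75 to 101 mm, 96 mm wide, top (deck) 44 mm high; an aluminium slide bar, 34 mm wide, 46 to 59 mm high, runs along its middle with the red push plate on the near end. The space before and below the plate is free
- red_edge (a point): middle of the deck's far edge on the red station, 101 mm beyond its origin along x, 44 mm above the bench. From here the grey open catch tray runs on: 80 mm along x, 96 mm wide, floor 6 mm and rim 26 mm above the bench
- red_slide (a joint): travel of the red slide along station +x, in m: 0 out (start, spring-held), 0.030 latched on the stop pin, 0.060 end stop. Takes 3 N at 0 to 9 N at 0.060, plus some 3 N up to 0.030 as a ramp lifts the pin. Let go past 0.032 it springs back (at up to 0.5 m/s) only to 0.030; sooner, to 0. By 0.055 the bearing has fallen into the tray
- red_face (a point): centre of the near (station -x) face of the red push plate, where to push; moves with the slide. The plate is upright, 50 mm wide, 56 mm tall (46 to 102 mm above the bench), 12 mm thick; with the slide out this point is 150 mm before the station's origin and 74 mm above the bench
- red_pin: the red station's sprung stop pin; origin on the bench top under its axis (= the station's origin), rising up to 9 mm while the ramp passes. Its black knob, 20 mm across, tops out 102 mm above the bench, over a dark steel bridge (26 mm along x, 86 mm wide, 86 mm high) that spans the slide. Not to be touched
- bearing: the finished bearing, a steel ball bearing lying flat, 32 mm across, 12 mm high, about 50 g, on the red station's deck, 2 to 10 mm beyond the slide bar's far end. Origin: centre of its underside
- blue: the second station, alike but with a blue push plate and no bearing, its slide already latched at mid position. Origin and axes as for the red one. Which of the two stands left or right varies. Leave it alone
- blue_face (a point): centre of the near face of the blue push plate (120 mm before the blue station's origin, 74 mm above the bench); must stay where it is
- blue_pin: the blue station's stop pin, as the red one. Not to be touched
- spare_bearing: a spare bearing, the same as the finished one, lying on the bench; origin at the centre of its underside. A bystander
- screwdriver: orange-handled screwdriver lying on the bench between the stations. A bystander
- bottle: green bottle, 190 mm tall, 66 mm across, origin under its centre. A bystander
- bucket: open white plastic pot, 120 mm tall, 110 mm across, origin under its centre. A bystander
- hammer: hammer lying on the bench at the right. A bystander
- wrench: steel wrench lying on the bench at the left front. A bystander
- tin: yellow tin, 70 mm tall, 60 mm across, origin under its centre. A bystander

How it is judged:
By the outcome, as a careful person would: the job done as asked, in the order asked, and still so for the second after the job is handed in, with the robot touching nothing.
It also fails if it takes over 35 s, if anything falls off the work surface, if the arm or the gripper's body presses on something with over 40 N, if the wrist force passes 120 N, or if a joint passes its speed limit or range.

## Working session

There is one attempt and no reset: what is moved stays moved. The work goes in short steps, Python scripts to look and compute and a shell command to move; the robot and the scene stay as the last step left them, time stands still between calls to the robot, and variables do not carry over. Pictures are saved under pics/ and viewed, at most 10 in all, crops included, and the job is handed in when it is done.

```bash
mkdir -p pics; python3 - <<'E'
from workcell import telemetry, optics
import cv2, numpy as np
o=telemetry.get_obs()
for k in ("time","q","ee_pos","tcp_rot","wrist_force","opening"): print(k,o[k])
for n in ("scene","top"):
    c=optics.camera(n); cv2.imwrite(f"pics/{n}0.png",c["color"][:,:,::-1]); np.savez(f"pics/{n}0.npz",**c)
    print(n,c["K"],c["extrinsics"])
E
```

```text
time 0.0
q [-7.31096199e+01  5.01322214e+00  1.00325749e+01  9.50997947e+01
  3.29788825e-04  9.00001268e+01]
ee_pos [ 0.1597169  -0.52600143  0.19874591]
tcp_rot [-1.79919558e+02 -3.29610475e-04  1.68902529e+01]
wrist_force [-0.47280359 -0.60603535  0.58610441]
opening 0.08549847834488139
scene [[468.38897075   0.         324.27234412]
 [  0.         468.38897075 198.04810788]
 [  0.           0.           1.        ]] [[ 0.75527661  0.54278041 -0.36735089  1.00582157]
 [ 0.65532028 -0.63448083  0.40986511 -0.53341456]
 [-0.01061034 -0.55029402 -0.83490354  1.12488254]
 [ 0.          0.          0.          1.        ]]
top [[499.3914027    0.         322.94102563]
 [  0.         499.3914027  198.47821326]
 [  0.           0.           1.        ]] [[ 0.00745522 -0.99598664  0.08919095  0.4298706 ]
 [-0.99995912 -0.00788182 -0.00443176 -0.01109655]
 [ 0.00511696 -0.08915426 -0.99600469  1.49389695]
 [ 0.          0.          0.          1.        ]]
```

View pics/scene0.png

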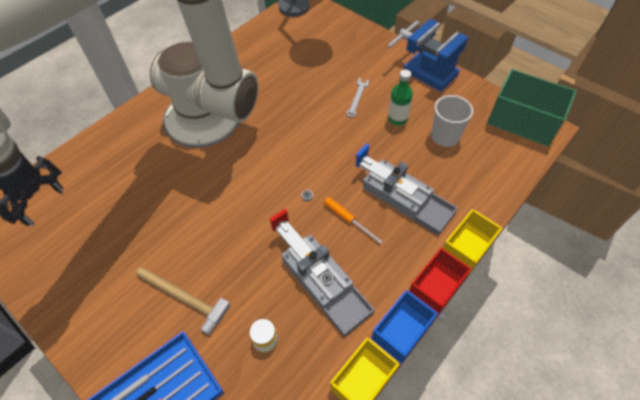

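View pics/top0.png

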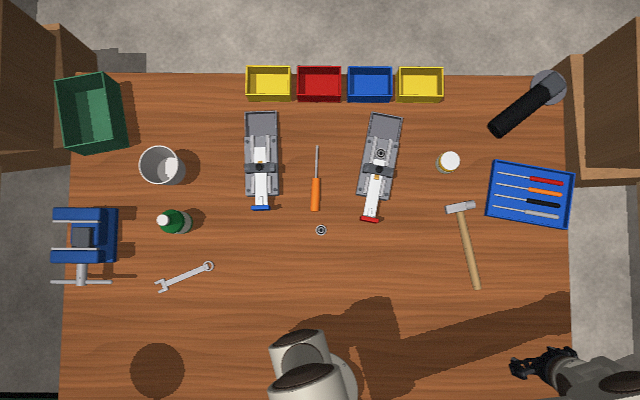

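The scene view shows the red station with its plate at about (280,218), and the blue one at (362,156). In the top view the red plate is at (370,219), the knob at (379,169), the bearing at (381,153) and the tray at (383,130). I'll measure the plate, knob and tray.

```bash
cat > h.py <<'E'
import numpy as np, cv2
def load(n):
    return dict(np.load(f"pics/{n}.npz"))
def ray(c,u,v):
    d=c["extrinsics"][:3,:3]@np.linalg.solve(c["K"],[u,v,1.]); return c["extrinsics"][:3,3],d
def onz(c,u,v,z):
    p,d=ray(c,u,v); return p+d*(z-p[2])/d[2]
def proj(c,P):
    E=c["extrinsics"]; q=c["K"]@(E[:3,:3].T@(np.asarray(P)-E[:3,3])); return q[:2]/q[2]
def tri(c1,uv1,c2,uv2):
    p,d=ray(c1,*uv1); r,e=ray(c2,*uv2)
    s=np.linalg.lstsq(np.c_[d,-e],r-p,rcond=None)[0]; a,b=p+d*s[0],r+e*s[1]
    return (a+b)/2,np.linalg.norm(a-b)
E
python3 - <<'E'
from h import *
for n,(x0,y0,x1,y1) in {"top0":(340,100,420,230),"scene0":(260,200,380,340)}.items():
    c=load(n); im=c["color"][:,:,::-1].copy(); h=cv2.cvtColor(im,cv2.COLOR_BGR2HSV)
    m=(((h[...,0]<6)|(h[...,0]>172))&(h[...,1]>170)&(h[...,2]>60)).astype(np.uint8)
    k=np.zeros_like(m); k[y0:y1,x0:x1]=m[y0:y1,x0:x1]
    cs=cv2.findContours(k,cv2.RETR_EXTERNAL,cv2.CHAIN_APPROX_NONE)[0]
    b=max(cs,key=cv2.contourArea); print(n,cv2.contourArea(b),cv2.minAreaRect(b),cv2.boundingRect(b))
    s=4
    cv2.imwrite(f"pics/{n}c.png",cv2.resize(im[y0:y1,x0:x1],None,fx=s,fy=s,interpolation=cv2.INTER_CUBIC))
a=cv2.imread("pics/top0c.png");b=cv2.imread("pics/scene0c.png")
H=max(a.shape[0],b.shape[0]);f=lambda i:cv2.copyMakeBorder(i,0,H-i.shape[0],0,0,cv2.BORDER_CONSTANT)
cv2.imwrite("pics/crop0.png",np.hstack([f(a),f(b)])); print(a.shape,b.shape)
E
```

```text
top0 71.5 ((368.9519958496094, 219.26400756835938), (18.425201416015625, 5.008792877197266), 10.30484676361084) (360, 216, 19, 7)
scene0 133.5 ((278.8327331542969, 218.2825469970703), (11.096735954284668, 21.095993041992188), 52.4314079284668) (271, 209, 17, 21)
(520, 320, 3) (560, 480, 3)
```

View pics/crop0.png

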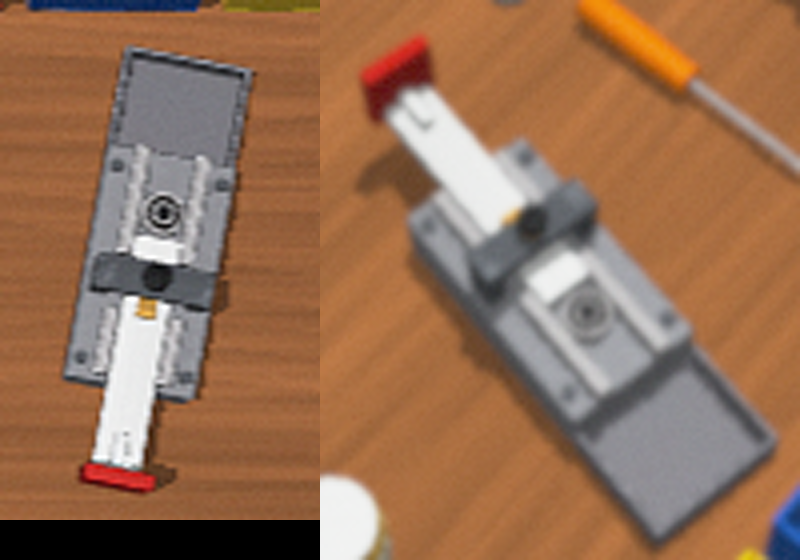

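The crop gives these points. In the top view: knob (156,277), bearing (162,213), tray far corners (126,47) and (253,72), and plate from (82,470) to (154,485). In the scene view: knob (213,218), bearing (268,312), and plate top from (42,75) to (107,40). I'll turn these into positions and check them against the given sizes.

```bash
python3 - <<'E'
from h import *
np.set_printoptions(precision=4,suppress=True)
T,S=load("top0"),load("scene0")
t=lambda x,y:(x/4-.375+340,y/4-.375+100); s=lambda x,y:(x/4-.375+260,y/4-.375+200)
k,e=tri(T,t(156,277),S,s(213,218)); print("knob",k,e, onz(T,*t(156,277),.102), onz(S,*s(213,218),.102))
b,e=tri(T,t(162,213),S,s(268,312)); print("bearing",b,e)
c1,c2=onz(T,*t(126,47),.026),onz(T,*t(253,72),.026); print("tray",c1,c2,np.linalg.norm(c1-c2))
d1,d2=onz(T,*t(64,380),.044),onz(T,*t(196,402),.044); print("deck near",d1,d2,np.linalg.norm(d1-d2))
ax=(c1+c2-d1-d2)/2; print("len (256)",np.linalg.norm(ax[:2]),"yaw",np.degrees(np.arctan2(ax[1],ax[0])))
w=(d1-d2+c1-c2); print("yaw width",np.degrees(np.arctan2(-w[0],w[1])))
p,e=tri(T,(368.95,219.26),S,(278.83,218.28)); pt=onz(T,368.95,219.0,.100); print("plate",p,e,pt)
for o in (onz(T,*t(156,277),.102),):
    a=o-pt; print("yaw plate-knob",np.degrees(np.arctan2(a[1],a[0])),np.linalg.norm(a[:2]),"expect ~.144")
mid=(c1+c2)/2; a=mid[:2]-pt[:2]; print("yaw plate-tray",np.degrees(np.arctan2(a[1],a[0])),np.linalg.norm(a),"expect .325")
# fit: stations x: tray .181, deck -.075, knob 0, plate -.144
Q=np.array([(.181,.048),(.181,-.048),(-.075,.048),(-.075,-.048),(0,0),(-.144,0)])
P=np.array([c1,c2,d1,d2,onz(T,*t(156,277),.102),pt])[:,:2]
qm,pm=Q.mean(0),P.mean(0); H=(Q-qm).T@(P-pm); th=np.arctan2(H[0,1]-H[1,0],H[0,0]+H[1,1])
R=np.array([[np.cos(th),-np.sin(th)],[np.sin(th),np.cos(th)]]); o=pm-R@qm
print("origin",o,"yaw",np.degrees(th),"res",P-(Q@R.T+o)); print("face",R@[-.15,0]+o)
for z in (.059,.0742): pass
print("reproj face corners scene",[proj(S,np.r_[R@[-.15,y]+o,z]) for y,z in((.025,.102),(-.025,.102),(-.025,.046))])
E
```

```text
knob [ 0.6403 -0.1727  0.1009] 0.002259595576794308 [ 0.6394 -0.1734  0.102 ] [ 0.6415 -0.1723  0.102 ]
bearing [ 0.6935 -0.1827  0.0575] 0.0009921696271930037
tray [ 0.8248 -0.1602  0.026 ] [ 0.8065 -0.2554  0.026 ] 0.09691700877015022
deck near [ 0.5717 -0.1128  0.044 ] [ 0.5564 -0.2091  0.044 ] 0.09750307054395461
len (256) 0.25587396010637903 yaw -10.541174072830794
yaw width -9.957273544310098
plate [ 0.4988 -0.1471  0.0839] 0.0019071067755534036 [ 0.4982 -0.1462  0.1   ]
yaw plate-knob -10.88360809498731 0.14384691536042532 expect ~.144
yaw plate-tray -10.969927286168758 0.3233851576467311 expect .325
origin [ 0.6384 -0.1741] yaw -10.702852928553627 res [[-0.0004  0.0003]
 [-0.0008 -0.0005]
 [-0.0018  0.0002]
 [ 0.0006 -0.0018]
 [ 0.0011  0.0007]
 [ 0.0013  0.0011]]
face [ 0.491  -0.1462]
reproj face corners scene [array([283.761 , 207.6123]), array([267.8052, 218.0021]), array([270.1583, 228.8882])]
```

The fit agrees to within 2 mm. The knob height comes out at 0.101 m and the deck and tray at 256 mm long and 97 mm wide. The face is at (0.491, -0.146, 0.074) and the push yaw is -10.7°. I'll turn the tool so its x axis points along the push, shut the jaws, and move over to in front of the plate while staying high.

```bash
python3 -m handwheel '[{"az":9.2,"jaw":-1},{"az":9.2,"jaw":-1},{"az":9.2,"jaw":-1},{"tx":0.018,"ty":-0.042,"jaw":-1},{"tx":0.018,"ty":-0.042,"jaw":-1},{"tx":0.018,"ty":-0.042,"jaw":-1},{"tx":0.018,"ty":-0.042,"jaw":-1},{"tx":0.018,"ty":-0.042,"jaw":-1},{"tx":0.018,"ty":-0.042,"jaw":-1},{"tx":0.018,"ty":-0.042,"jaw":-1}]'
python3 -m handwheel '[{"tx":0.018,"ty":-0.042,"jaw":-1},{"tx":0.018,"ty":-0.042,"jaw":-1},{"tx":0.018,"ty":-0.042,"jaw":-1},{"tx":0.006,"ty":-0.015,"jaw":-1},{"jaw":-1},{"jaw":-1},{"jaw":-1},{"jaw":-1},{"jaw":-1},{"jaw":-1}]'
```

```text
$[0]: bad value
$[0]: bad value
```

The rows were refused, probably because every key has to be present. I'll fill them all in.

```bash
python3 -m handwheel '[{"tx":0,"ty":0,"tz":0,"ax":0,"ay":0,"az":9.2,"jaw":-1},{"tx":0,"ty":0,"tz":0,"ax":0,"ay":0,"az":9.2,"jaw":-1},{"tx":0,"ty":0,"tz":0,"ax":0,"ay":0,"az":9.2,"jaw":-1},{"tx":0.018,"ty":-0.042,"tz":0,"ax":0,"ay":0,"az":0,"jaw":-1},{"tx":0.018,"ty":-0.042,"tz":0,"ax":0,"ay":0,"az":0,"jaw":-1},{"tx":0.018,"ty":-0.042,"tz":0,"ax":0,"ay":0,"az":0,"jaw":-1},{"tx":0.018,"ty":-0.042,"tz":0,"ax":0,"ay":0,"az":0,"jaw":-1},{"tx":0.018,"ty":-0.042,"tz":0,"ax":0,"ay":0,"az":0,"jaw":-1},{"tx":0.018,"ty":-0.042,"tz":0,"ax":0,"ay":0,"az":0,"jaw":-1},{"tx":0.018,"ty":-0.042,"tz":0,"ax":0,"ay":0,"az":0,"jaw":-1}]'
```

```text
time: 1.35
ee_pos: [0.3387, -0.2594, 0.1993]
tcp_rot: [-180.0, 0.0, -10.7]
wrist_force: [0.4, -0.3, 0.1]
opening: 0.0
grasp_force: 0.0
```

```bash
python3 -m handwheel '[{"tx":0.021,"ty":-0.046,"tz":0,"ax":0,"ay":0,"az":0,"jaw":-1},{"tx":0.021,"ty":-0.046,"tz":0,"ax":0,"ay":0,"az":0,"jaw":-1},{"tx":0.021,"ty":-0.047,"tz":0,"ax":0,"ay":0,"az":0,"jaw":-1},{"tx":0,"ty":0,"tz":0.03,"ax":0,"ay":0,"az":0,"jaw":-1},{"tx":0,"ty":0,"tz":0.035,"ax":0,"ay":0,"az":0,"jaw":-1},{"tx":0,"ty":0,"tz":0.035,"ax":0,"ay":0,"az":0,"jaw":-1},{"tx":0,"ty":0,"tz":0.035,"ax":0,"ay":0,"az":0,"jaw":-1},{"tx":0,"ty":0,"tz":0,"ax":0,"ay":0,"az":0,"jaw":-1},{"tx":0,"ty":0,"tz":0,"ax":0,"ay":0,"az":0,"jaw":-1},{"tx":0,"ty":0,"tz":0,"ax":0,"ay":0,"az":0,"jaw":-1}]'
python3 - <<'E'
from h import *
from workcell import telemetry, optics
o=telemetry.get_obs(); print(o["ee_pos"],o["wrist_force"])
a=optics.camera("scene")["color"][150:350,190:400]; b=optics.camera("wrist")["color"]
cv2.imwrite("pics/pre.png",np.hstack([cv2.resize(a[...,::-1],(420,400),interpolation=cv2.INTER_CUBIC),cv2.resize(b[...,::-1],(380,400))]))
c=np.array([np.cos(np.radians(-10.7)),np.sin(np.radians(-10.7))]); d=o["ee_pos"][:2]-np.array([.491,-.1462]); print("along",d@c,"left",d@[-c[1],c[0]])
E
```

```text
time: 2.6
ee_pos: [0.4269, -0.1362, 0.0661]
tcp_rot: [180.0, -0.1, -10.7]
wrist_force: [-0.0, 1.3, 0.3]
opening: -0.0001
grasp_force: 0.0
[ 0.4268542  -0.1362492   0.06614607] [-0.0325665   1.27196068  0.30077544]
along -0.06487802070543773 left -0.002131947450833242
```

View pics/pre.png

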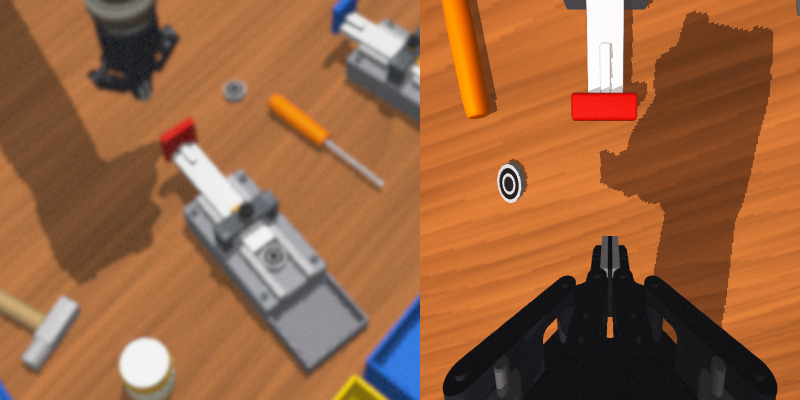

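The scene view shows the fingers in front of the plate and well clear of everything. The wrist view has the plate centre at u≈604 and the fingers at 611, so I'll shift about 3 mm left. Next I'll approach to near contact.

```bash
python3 -m handwheel '[{"tx":0.010,"ty":-0.003,"tz":0,"ax":0,"ay":0,"az":0,"jaw":-1},{"tx":0.012,"ty":0,"tz":0,"ax":0,"ay":0,"az":0,"jaw":-1},{"tx":0.010,"ty":0,"tz":0,"ax":0,"ay":0,"az":0,"jaw":-1},{"tx":0.008,"ty":0,"tz":0,"ax":0,"ay":0,"az":0,"jaw":-1},{"tx":0.004,"ty":0,"tz":0,"ax":0,"ay":0,"az":0,"jaw":-1},{"tx":0.003,"ty":0,"tz":0,"ax":0,"ay":0,"az":0,"jaw":-1},{"tx":0.003,"ty":0,"tz":0,"ax":0,"ay":0,"az":0,"jaw":-1},{"tx":0.003,"ty":0,"tz":0,"ax":0,"ay":0,"az":0,"jaw":-1},{"tx":0.003,"ty":0,"tz":0,"ax":0,"ay":0,"az":0,"jaw":-1},{"tx":0,"ty":0,"tz":0,"ax":0,"ay":0,"az":0,"jaw":-1}]'
```

```text
time: 3.95
ee_pos: [0.4816, -0.1434, 0.0645]
tcp_rot: [-180.0, 0.0, -10.7]
wrist_force: [-0.1, 0.2, 0.4]
opening: 0.0001
grasp_force: 0.0
```

No contact yet, with the fingertip a few mm off the plate. I'll push steadily now.

```bash
python3 -m handwheel '[{"tx":0.004,"ty":0,"tz":0,"ax":0,"ay":0,"az":0,"jaw":-1},{"tx":0.005,"ty":0,"tz":0,"ax":0,"ay":0,"az":0,"jaw":-1},{"tx":0.005,"ty":0,"tz":0,"ax":0,"ay":0,"az":0,"jaw":-1},{"tx":0.005,"ty":0,"tz":0,"ax":0,"ay":0,"az":0,"jaw":-1},{"tx":0.005,"ty":0,"tz":0,"ax":0,"ay":0,"az":0,"jaw":-1},{"tx":0.005,"ty":0,"tz":0,"ax":0,"ay":0,"az":0,"jaw":-1},{"tx":0.005,"ty":0,"tz":0,"ax":0,"ay":0,"az":0,"jaw":-1},{"tx":0.005,"ty":0,"tz":0,"ax":0,"ay":0,"az":0,"jaw":-1},{"tx":0.005,"ty":0,"tz":0,"ax":0,"ay":0,"az":0,"jaw":-1},{"tx":0,"ty":0,"tz":0,"ax":0,"ay":0,"az":0,"jaw":-1}]'
python3 - <<'E'
from h import *
from workcell import telemetry, optics
o=telemetry.get_obs(); print(o["ee_pos"],o["wrist_force"])
a=optics.camera("scene")["color"][180:340,220:390]; b=optics.camera("top")["color"][90:240,330:430]
cv2.imwrite("pics/push.png",np.hstack([cv2.resize(a[...,::-1],(425,400),interpolation=cv2.INTER_CUBIC),cv2.resize(b[...,::-1],(267,400),interpolation=cv2.INTER_CUBIC)]))
E
```

```text
time: 5.2
ee_pos: [0.5245, -0.1515, 0.0643]
tcp_rot: [-180.0, 0.1, -10.7]
wrist_force: [-6.8, 0.8, 4.2]
opening: -0.0003
grasp_force: 3.7
[ 0.52446054 -0.151477    0.06434983] [-6.81333177  0.76656332  4.24338661]
```

View pics/push.png

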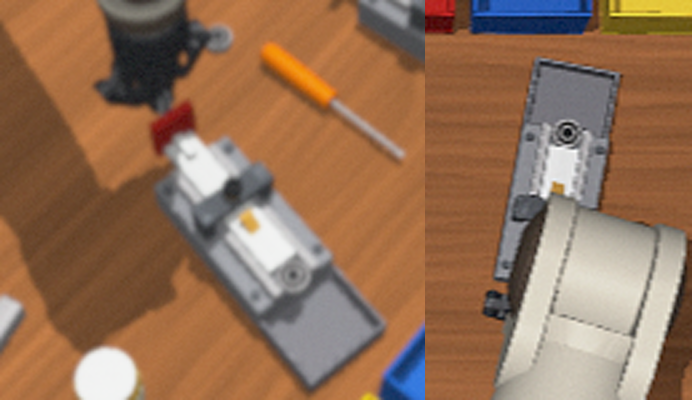

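The slide is about 43 mm in at 7 N, and the bearing is tipping at the deck edge at around (293,275) in the crop. I'll push on to the end stop in smaller steps.

```bash
python3 -m handwheel '[{"tx":0.004,"ty":0,"tz":0,"ax":0,"ay":0,"az":0,"jaw":-1},{"tx":0.003,"ty":0,"tz":0,"ax":0,"ay":0,"az":0,"jaw":-1},{"tx":0.003,"ty":0,"tz":0,"ax":0,"ay":0,"az":0,"jaw":-1},{"tx":0.002,"ty":0,"tz":0,"ax":0,"ay":0,"az":0,"jaw":-1},{"tx":0.001,"ty":0,"tz":0,"ax":0,"ay":0,"az":0,"jaw":-1},{"tx":0.001,"ty":0,"tz":0,"ax":0,"ay":0,"az":0,"jaw":-1},{"tx":0,"ty":0,"tz":0,"ax":0,"ay":0,"az":0,"jaw":-1},{"tx":0,"ty":0,"tz":0,"ax":0,"ay":0,"az":0,"jaw":-1},{"tx":0,"ty":0,"tz":0,"ax":0,"ay":0,"az":0,"jaw":-1},{"tx":0,"ty":0,"tz":0,"ax":0,"ay":0,"az":0,"jaw":-1}]'
```

```text
time: 6.55
ee_pos: [0.5377, -0.1539, 0.0643]
tcp_rot: [-180.0, 0.1, -10.7]
wrist_force: [-7.5, 2.8, 3.0]
opening: 0.0002
grasp_force: 4.3
```

```bash
python3 -m handwheel '[{"tx":0.001,"ty":0,"tz":0,"ax":0,"ay":0,"az":0,"jaw":-1},{"tx":0.001,"ty":0,"tz":0,"ax":0,"ay":0,"az":0,"jaw":-1},{"tx":0.001,"ty":0,"tz":0,"ax":0,"ay":0,"az":0,"jaw":-1},{"tx":0,"ty":0,"tz":0,"ax":0,"ay":0,"az":0,"jaw":-1},{"tx":0,"ty":0,"tz":0,"ax":0,"ay":0,"az":0,"jaw":-1},{"tx":0,"ty":0,"tz":0,"ax":0,"ay":0,"az":0,"jaw":-1},{"tx":0,"ty":0,"tz":0,"ax":0,"ay":0,"az":0,"jaw":-1},{"tx":0,"ty":0,"tz":0,"ax":0,"ay":0,"az":0,"jaw":-1},{"tx":0,"ty":0,"tz":0,"ax":0,"ay":0,"az":0,"jaw":-1},{"tx":0,"ty":0,"tz":0,"ax":0,"ay":0,"az":0,"jaw":-1}]'
python3 - <<'E'
from h import *
from workcell import telemetry, optics
o=telemetry.get_obs(); print(o["ee_pos"],o["wrist_force"])
a=optics.camera("scene")["color"][180:340,220:390]; b=optics.camera("top")["color"][90:240,330:430]
cv2.imwrite("pics/push2.png",np.hstack([cv2.resize(a[...,::-1],(425,400),interpolation=cv2.INTER_CUBIC),cv2.resize(b[...,::-1],(267,400),interpolation=cv2.INTER_CUBIC)]))
E
```

```text
time: 7.8
ee_pos: [0.5406, -0.1545, 0.0643]
tcp_rot: [-180.0, 0.1, -10.7]
wrist_force: [-9.1, 2.7, 4.2]
opening: -0.0001
grasp_force: 4.5
[ 0.54058012 -0.15447041  0.06434302] [-9.07106038  2.66064344  4.21537319]
```

View pics/push2.png

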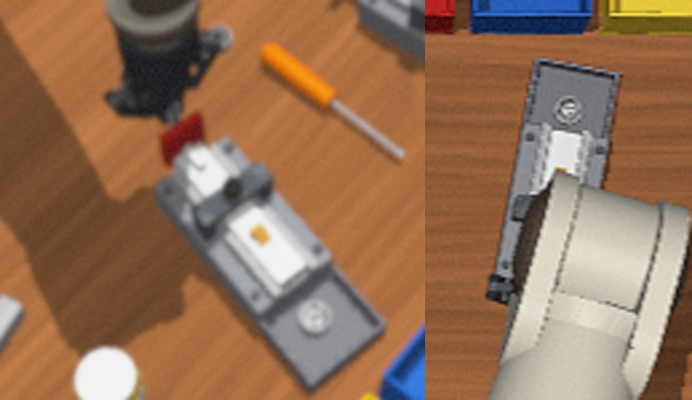

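The bearing now lies in the tray, at (315,317) in the scene crop. The force is still only 9 N with no stop felt, so I'll go a few mm further to reach the end stop.

```bash
python3 -m handwheel '[{"tx":0.001,"ty":0,"tz":0,"ax":0,"ay":0,"az":0,"jaw":-1},{"tx":0.001,"ty":0,"tz":0,"ax":0,"ay":0,"az":0,"jaw":-1},{"tx":0,"ty":0,"tz":0,"ax":0,"ay":0,"az":0,"jaw":-1},{"tx":0,"ty":0,"tz":0,"ax":0,"ay":0,"az":0,"jaw":-1},{"tx":0,"ty":0,"tz":0,"ax":0,"ay":0,"az":0,"jaw":-1},{"tx":0,"ty":0,"tz":0,"ax":0,"ay":0,"az":0,"jaw":-1},{"tx":0,"ty":0,"tz":0,"ax":0,"ay":0,"az":0,"jaw":-1},{"tx":0,"ty":0,"tz":0,"ax":0,"ay":0,"az":0,"jaw":-1},{"tx":0,"ty":0,"tz":0,"ax":0,"ay":0,"az":0,"jaw":-1},{"tx":0,"ty":0,"tz":0,"ax":0,"ay":0,"az":0,"jaw":-1}]'
```

```text
time: 9.15
ee_pos: [0.541, -0.1546, 0.0643]
tcp_rot: [-180.0, 0.3, -10.7]
wrist_force: [-17.1, 3.5, 8.7]
opening: 0.0002
grasp_force: 8.7
```

The TCP stopped moving and the force rose to 17 N, so this is the end stop. Now I'll retract straight back along the push axis, then rise.

```bash
python3 -m handwheel '[{"tx":-0.006,"ty":0,"tz":0,"ax":0,"ay":0,"az":0,"jaw":-1},{"tx":-0.012,"ty":0,"tz":0,"ax":0,"ay":0,"az":0,"jaw":-1},{"tx":-0.018,"ty":0,"tz":0,"ax":0,"ay":0,"az":0,"jaw":-1},{"tx":-0.02,"ty":0,"tz":0,"ax":0,"ay":0,"az":0,"jaw":-1},{"tx":-0.02,"ty":0,"tz":0,"ax":0,"ay":0,"az":0,"jaw":-1},{"tx":-0.02,"ty":0,"tz":0,"ax":0,"ay":0,"az":0,"jaw":-1},{"tx":-0.02,"ty":0,"tz":0,"ax":0,"ay":0,"az":0,"jaw":-1},{"tx":-0.01,"ty":0,"tz":-0.02,"ax":0,"ay":0,"az":0,"jaw":-1},{"tx":0,"ty":0,"tz":-0.04,"ax":0,"ay":0,"az":0,"jaw":-1},{"tx":0,"ty":0,"tz":-0.04,"ax":0,"ay":0,"az":0,"jaw":-1}]'
python3 -m handwheel '[{"tx":-0.02,"ty":0.03,"tz":-0.03,"ax":0,"ay":0,"az":0,"jaw":-1},{"tx":-0.02,"ty":0.04,"tz":0,"ax":0,"ay":0,"az":0,"jaw":-1},{"tx":-0.02,"ty":0.04,"tz":0,"ax":0,"ay":0,"az":0,"jaw":-1},{"tx":-0.02,"ty":0.04,"tz":0,"ax":0,"ay":0,"az":0,"jaw":-1},{"tx":0,"ty":0.04,"tz":0,"ax":0,"ay":0,"az":0,"jaw":-1},{"tx":0,"ty":0,"tz":0,"ax":0,"ay":0,"az":0,"jaw":-1},{"tx":0,"ty":0,"tz":0,"ax":0,"ay":0,"az":0,"jaw":-1},{"tx":0,"ty":0,"tz":0,"ax":0,"ay":0,"az":0,"jaw":-1},{"tx":0,"ty":0,"tz":0,"ax":0,"ay":0,"az":0,"jaw":-1},{"tx":0,"ty":0,"tz":0,"ax":0,"ay":0,"az":0,"jaw":-1}]'
python3 - <<'E'
from h import *
from workcell import telemetry, optics
T=optics.camera("top"); S=optics.camera("scene")
for n,c,(x0,y0,x1,y1) in (("top",T,(340,100,420,230)),("scene",S,(260,200,380,340))):
    h=cv2.cvtColor(c["color"],cv2.COLOR_RGB2HSV)
    m=(((h[...,0]<6)|(h[...,0]>172))&(h[...,1]>170)&(h[...,2]>60)).astype(np.uint8)
    k=np.zeros_like(m); k[y0:y1,x0:x1]=m[y0:y1,x0:x1]
    b=max(cv2.findContours(k,cv2.RETR_EXTERNAL,cv2.CHAIN_APPROX_NONE)[0],key=cv2.contourArea); ce=cv2.minAreaRect(b)[0]
    print(n,cv2.contourArea(b),ce)
    if n=="top":
        d=onz(c,ce[0],ce[1],.1)-onz(c,368.95,219.26,.1); print("slide travel",np.linalg.norm(d[:2]),d)
cv2.imwrite("pics/end.png",np.hstack([cv2.resize(S["color"][120:340,200:470,::-1],(490,400)),cv2.resize(T["color"][90:300,150:480:,::-1][:, :],(310,400))]))
E
```

```text
time: 10.4
ee_pos: [0.4201, -0.1318, 0.1658]
tcp_rot: [180.0, -0.1, -10.7]
wrist_force: [0.5, -0.4, 0.6]
opening: 0.0001
grasp_force: 0.0
time: 11.65
ee_pos: [0.306, -0.3032, 0.1946]
tcp_rot: [180.0, -0.0, -10.7]
wrist_force: [0.3, 0.1, -0.1]
opening: 0.0003
grasp_force: 0.0
top 79.5 (370.9830322265625, 209.090576171875)
slide travel 0.029078051797247605 [ 0.02851118 -0.00571362  0.        ]
scene 134.5 (285.3308410644531, 225.63009643554688)
```

View pics/end.png

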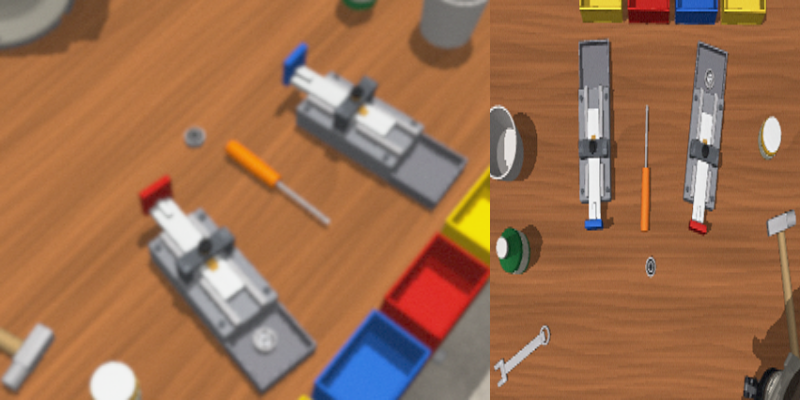

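The slide measures 29 mm of travel, so it is latched at mid position like the blue one. The bearing is in the tray at (265,340), the bystanders have not moved, and the arm is clear.

```bash
python3 -c "
from workcell import workorder; print(workorder.job_done())"
```

```text
the job is handed in; nothing more can be done
None
```

The job is handed in: the red plate was pushed to its end stop, the bearing is in its tray, the slide sprang back to about 29 mm travel (latched on its stop pin), and the arm finished clear of everything at about 12 s.

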